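Cure a resin-tipped flower stem in the ring lamp

ROBOT

A 6-joint arm with a two-finger parallel gripper is mounted at the origin on the work surface. World frame = base frame: x ahead of the robot, y to its left, z up, the work surface at z = 0. Lengths are in m, angles in rad, forces in N, time in s.
With the tool pointing down it reaches from about 0.275 to 0.75 m from the base axis. Payload 10.2 kg.
Tool frame: the origin (TCP) lies midway between the tips of the shut fingers; the grasp point (between the pads) lies 19 mm behind it; z points along the fingers, y is the line along which they close (so a half turn about z gives the same grasp; the last joint's range is limited). The gripper opens to 88 mm and grips with 3 to 60 N. Pads are 18 mm wide; open, the fingers measure 123 mm over their backs; the gripper's body (75 mm by 187 mm) begins 45 mm behind the grasp point.
Start: joints at [-0.223, 0.313, 1.498, -0, 1.331, -0.223], TCP at [0.525, -0, 0.212] pointing down, gripper open.
Joint ranges: [-2.94, 2.94], [-0.97, 2.17], [0.19, 2.56], [-1.23, 4.37], [0.02, 3.11], [-2.88, 2.88]. Speed limits (rad/s): [2.39, 2.39, 3.01, 3.14, 3.14, 3.14].

INTERFACE

Orientations are given as a unit quaternion [w, x, y, z].
In Python, from station import env gives the robot as it stands.
- The arm moves only by the tool carry_out, never from a script. Its arguments are lists of equal length, an entry for each row: "gripper": the finger opening in mm, from 0 to 88.1; "slide": the shift along the tool's x, y, z in units of 30 mm (1.0 is 30 mm), a list of three; "yaw": the turn about the tool's z in units of 5 degrees (1.0 is 5 degrees). In form: {"gripper": [gripper, ...], "slide": [[x, y, z], ...], "yaw": [yaw, ...]}. A call has 1 to 10 rows; each row shifts and turns the commanded pose from where the row before left it, along the tool's axes as they then stand; what a row does not reach is not made up. A row lasts 1/10 s, in which the tool goes at most 50 mm and 8.59 degrees, less where a joint would pass 70% of its speed; a pose out of reach is approached as far as the arm can. A call is refused whole if a number of a shift passes 1 or a number of a turn 1, either way. A call with a gripper value outside its range is refused whole. The fingers move at their own pace and stop on an object; "squeeze" is the grip in N (left out, the last holds). Time passes only in rows, so rows that do not move let the fingers close. It gives the time, the measured TCP pose, the force, the opening and the grip force at its end, in the units of the state.
- env.state(): the state, without advancing time (a new reading comes with each control period).
- env.read_camera(name): name is "scene" or "side" or "wrist"; returns the picture (384x512x3 uint8, red, green, blue); there is no depth.
- env.camera_params(name): a dict with "fovy" (degrees; the focal length in pixels is half the picture's height over the tangent of half this angle, whatever the lens; pixels are square), "cx", "cy" (the principal point, pixels), "xyz" and "rotation" of the camera in the world. Camera axes: x right, y down, z forward; pixel columns grow to the right and rows downward; lengths in m; the calibration is good to about 2 mm. A picture is of the moment at which its call begins: read the wrist's pose just before it. camera_params takes no time and is no camera call; for the wrist camera it gives the pose at the moment of the call.
- env.close_job(): hands the job in; it is judged then, once.
Trained networks look in the newest picture that a camera, given by its name, has taken for a name from the list of things; names that differ only in an ending like _2 or _b are one class to them, and where a whole thing is asked for, a point or a joint stands for the part that bears it (a point fixed in the world has none). Each returns a list of dicts, best first, with "confidence" (0 to 1); they miss things now and then, are a little off and sometimes report something else, mostly with a low value. They report only what shows in the picture. A call takes as long as a camera call.
- env.silhouettes(camera, name): "mask" (384x512 bool, what is visible of it) and "bbox" ([centre column, centre row, width, height] in pixels, round what is visible of it).
The state is a dict: "time": time; "joint_positions": joint angles; "joint_velocities": joint speeds; "joint_torque": joint torques, N m; "tool_pos": TCP position; "eef_rot": TCP orientation; "ft_force": force on the tool from outside, world axes, zero at the start; "torque": the same for the moment, N m; "finger_gap": finger opening in m; "grasp_force": force on a finger pad.
Only numpy, scipy, OpenCV 4.12 (cv2) and the standard library are available. Lean on these libraries where they do the work, as an engineer would, in place of code of your own. Each camera call takes 0.05 s, during which the arm holds its last target. There are 200 camera calls.

TASK

Clear the lamp's bore: take the orange dust cover off the white curing lamp by its wooden grip, hang it on the hook by its handle and let go of it. Then take the blue-handled stem from the rack and lower it upright into the lamp's bore, without the sticky stem ever touching the lamp, until the whole coated end is inside but the tip is still clear of the bottom, and finish while still holding it there, steady and centred in the bore. Leave the other stems and everything else on the bench alone.

Things in the scene. Friction and masses are not known exactly. Their poses are not given: they have to be found in the camera images.
- lamp: white block, 86 x 86 mm, 100 mm tall, fixed to the bench: curing lamp with one round upright bore in the middle of its top, 26 mm in diameter, 85 mm deep (its bottom lies 15 mm above the bench), ringed by violet LEDs. Origin: centre of its underside, z up. At the start the cover lies on its top.
- lamp_mouth (a point): centre of the bore's mouth, in the plane of the lamp's top, 100 mm above the bench
- cover: dust cover, loose, about 120 g: orange disc 68 mm wide, 5 mm thick; two 6 mm steel wires rise at y = -28 and +28 mm to a wooden grip bar 18 mm thick (x), 46 mm long (y), from 68 to 96 mm above the disc's underside. The closed opening under the bar is 63 mm tall, 50 mm wide; a hook passes through it along x. Origin: centre of the disc's underside, z up. Disc lies on the lamp at the start.
- cover_grip (a point): centre of the underside of the cover's wooden grip bar (68 mm above the cover's origin), the face that rests on the hook
- hook: dark steel stand, fixed: round foot 100 mm wide, 12 mm high, post 16 mm thick, 220 mm tall, and an 8 mm round bar running level from the post along the stand's -x (roughly towards the robot), axis 200 mm above the bench, as far as 88 mm from the post's axis; there it turns up, its round end topping out 226 mm above the bench, 104 mm out. Origin: centre of the foot's underside, z up.
- hook_tip (a point): end of the upturned tip of the hook, 104 mm out from the post's axis, 222 mm above the bench
- rack: plywood rack fixed to the bench, 70 x 190 mm, top 117 mm above the bench, three 20 mm holes in a row along its y, 62 mm apart, one stem in each. Origin: centre of its underside, z up.
- stem_blue: the stem to be cured: blue square handle 26 x 26 x 40 mm tall on a brass rod 8 mm thick that reaches 100 mm below it, the lowest 50 mm of it coated with blue resin, 12 mm thick. Origin: centre of the handle's underside, which rests on the rack's top; z up, x and y square to the handle's faces. Loose, about 70 g, hangs in any of the rack's holes.
- stem_blue_tip (a point): lower end of the blue stem's rod, 100 mm below the handle's underside
- stem_yellow: to be left alone: yellow square handle 26 x 26 x 40 mm tall on a brass rod 8 mm thick that reaches 100 mm below it, the lowest 50 mm of it coated with yellow resin, 12 mm thick. Origin: centre of the handle's underside, which rests on the rack's top; z up, x and y square to the handle's faces. Loose, about 70 g, hangs in any of the rack's holes.
- stem_red: to be left alone: red square handle 26 x 26 x 40 mm tall on a brass rod 8 mm thick that reaches 100 mm below it, the lowest 50 mm of it coated with red resin, 12 mm thick. Origin: centre of the handle's underside, which rests on the rack's top; z up, x and y square to the handle's faces. Loose, about 70 g, hangs in any of the rack's holes.
- paint_jar: to be left alone: green paint jar with a white lid, 60 mm across, 75 mm tall. Origin: centre of its underside.
- wire_spool: to be left alone: copper-coloured wire spool standing on its flange, 64 mm across, 40 mm tall. Origin: centre of its underside.
- glue: to be left alone: white glue bottle with an orange cap, 52 mm across, 140 mm tall. Origin: centre of its underside.
- brush: to be left alone: brush lying flat. Origin: under the middle of the tool; x runs along it.
- mug: to be left alone: blue ceramic mug, 80 mm across, 90 mm tall. Origin: centre of its underside.

How it is judged:
By the outcome, as a careful person would: the job done as asked, in the order asked, and still so for the second after the job is handed in, while the arm keeps its last pose, push and grip.
It also fails if it takes over 64 s, if anything falls off the work surface, if the arm or the gripper's body presses on something with over 40 N, if the wrist force passes 120 N, or if a joint passes its speed limit or range.

## Working session

There is one attempt and no reset: what is moved stays moved. The work goes in short steps, Python scripts to look and compute and a tool call to move; the robot and the scene stay as the last step left them, time stands still between calls to the robot, and variables do not carry over. Pictures are saved under pics/ and viewed, at most 10 in all, crops included, and the job is handed in when it is done.

Besides the shell and the picture viewer there is one more tool, called after "Request:" as a command line: name --pt "numbers of a row" for each row, then --argument value for the rest. carry_out: Moves the arm, as the interface text tells. Its arguments: {"type":"object","properties":{"gripper":{"type":"array"},"slide":{"type":"array"},"yaw":{"type":"array"},"squeeze":{"type":"number"}},"required":["gripper","slide","yaw"]}

```bash
ls; mkdir -p pics
python3 - <<'E'
from station import env
import cv2,numpy as np
s=env.state();print(s)
ims=[]
for c in("scene","side","wrist"):
    im=env.read_camera(c);cv2.imwrite(f"pics/{c}0.png",im[...,::-1]);p=env.camera_params(c);print(c,p)
    ims.append(im)
a=np.hstack(ims[:2])[...,::-1]
cv2.imwrite("pics/a.png",cv2.resize(np.vstack(ims[:2])[...,::-1],(400,600)))
for c in("scene","side"):
    for n in("lamp","cover","hook","rack","stem_blue","stem_yellow","stem_red","glue","mug","paint_jar","wire_spool","brush"):
        r=env.silhouettes(c,n);print(c,n,[(round(d["confidence"],2),np.round(d["bbox"],1).tolist()) for d in r[:2]])
E
```

```text
pics
{'time': 0.0, 'joint_positions': array([-2.23390364e-01,  3.13426411e-01,  1.49840675e+00,  1.69910514e-05,
        1.33099997e+00, -2.23385108e-01]), 'joint_velocities': array([ 1.04189562e-03,  6.08025230e-04, -1.20669890e-03, -3.44922312e-05,
        6.23199682e-04,  8.31595119e-05]), 'joint_torque': array([-1.80187753e-04, -4.02218950e+01, -2.52264959e+01,  6.94810320e-02,
        3.53677373e-02, -8.52248218e-05]), 'tool_pos': array([5.24732005e-01, 5.84170661e-05, 2.11884579e-01]), 'eef_rot': array([-5.29234753e-04,  7.07109934e-01,  7.07103356e-01, -3.23536524e-04]), 'ft_force': array([-0.34669184, -0.69727169, -0.24203499]), 'torque': array([-0.00277924,  0.08498861, -0.00565121]), 'grasp_force': 0.0, 'finger_gap': 0.08828433750446167}
scene {'fovy': 52.49252173966745, 'cx': 254.715931595792, 'cy': 193.8923460310125, 'xyz': array([ 1.07942649, -0.83144131,  0.97480566]), 'rotation': array([-0.39939925,  0.88037867,  0.23201953, -0.1076131 ])}
side {'fovy': 48.82152464548553, 'cx': 252.62363866393218, 'cy': 197.74290543416907, 'xyz': array([0.31307976, 1.13030504, 1.408386
[... 941 characters left out ...]
 220.4, 18.0, 25.8])]
scene brush [(0.94, [131.6, 327.8, 63.1, 38.2]), (0.47, [283.5, 237.7, 21.8, 23.2])]
side lamp [(0.63, [271.9, 217.5, 28.4, 40.6])]
side cover [(0.62, [272.1, 206.2, 15.9, 34.8])]
side hook [(0.67, [254.3, 260.6, 42.0, 41.6])]
side rack [(0.58, [282.7, 184.0, 15.2, 28.0])]
side stem_blue [(0.51, [231.5, 200.4, 14.6, 19.6])]
side stem_yellow [(0.24, [271.9, 221.4, 28.6, 33.5])]
side stem_red []
side glue [(0.54, [243.2, 165.6, 14.7, 27.3])]
side mug [(0.85, [246.7, 333.9, 35.8, 31.9])]
side paint_jar [(0.79, [232.6, 200.2, 14.9, 22.0]), (0.73, [272.8, 218.4, 27.5, 37.5])]
side wire_spool [(0.69, [283.4, 183.1, 17.7, 31.5])]
side brush [(0.45, [273.0, 219.7, 28.0, 35.3])]
```

Run:
```python
import cv2,numpy as np
a=cv2.imread("pics/scene0.png")[100:350,90:350];b=cv2.imread("pics/side0.png")[110:360,130:390]
f=lambda x:cv2.resize(x,(800,769),interpolation=cv2.INTER_CUBIC)
cv2.imwrite("pics/b.png",cv2.resize(np.hstack([a,b]),(800,385),interpolation=cv2.INTER_CUBIC))
```

```text
(no output)
```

View pics/b.png

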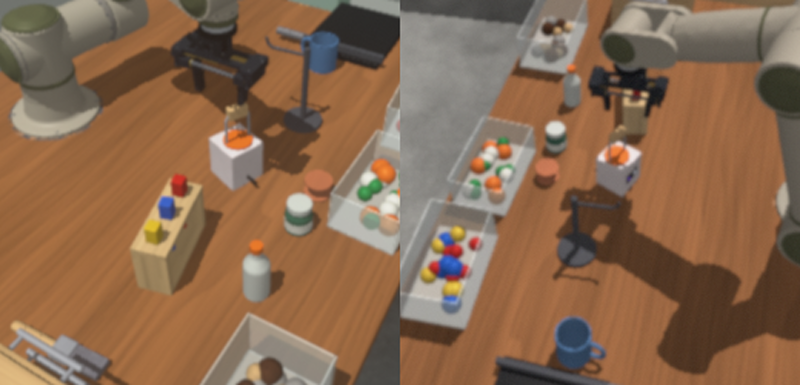

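View pics/wrist0.png

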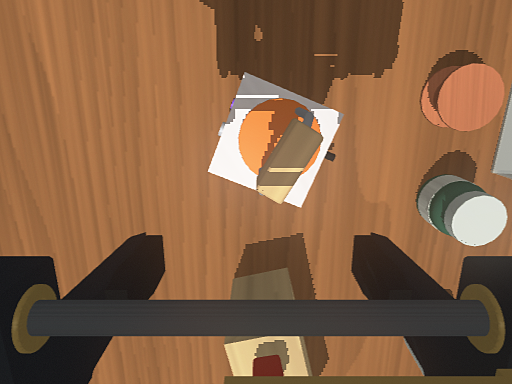

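```bash
cat > h.py <<'E'
import cv2,numpy as np
from scipy.spatial.transform import Rotation as R
from station import env
def rot(p): return R.from_quat(np.roll(p["rotation"],-1)).as_matrix()
def foc(p): return 192/np.tan(np.radians(p["fovy"]/2))
def ray(p,uv):
    d=rot(p)@np.array([(uv[0]-p["cx"])/foc(p),(uv[1]-p["cy"])/foc(p),1.]); return np.array(p["xyz"]),d/np.linalg.norm(d)
def plane(p,uv,z):
    o,d=ray(p,uv); return o+d*(z-o[2])/d[2]
def proj(p,X):
    c=(np.atleast_2d(X)-p["xyz"])@rot(p); return np.c_[c[:,0]/c[:,2]*foc(p)+p["cx"],c[:,1]/c[:,2]*foc(p)+p["cy"]]
def tri(L):
    A=np.zeros((3,3));b=np.zeros(3)
    for p,uv in L:
        o,d=ray(p,uv);M=np.eye(3)-np.outer(d,d);A+=M;b+=M@o
    X=np.linalg.solve(A,b); return X,[np.round(proj(p,X)[0]-uv,1).tolist() for p,uv in L]
def shot(name,tag):
    p=env.camera_params(name);im=env.read_camera(name);cv2.imwrite(f"pics/{tag}.png",im[...,::-1]);np.save(f"pics/{tag}.npy",p,allow_pickle=True);return p,im
def load(tag): return np.load(f"pics/{tag}.npy",allow_pickle=True).item(),cv2.imread(f"pics/{tag}.png")
E
python3 - <<'E'
from h import *
a=env.camera_params("scene");b=env.camera_params("side");w=env.camera_params("wrist")
print(tri([(a,(242,204.6)),(b,(271.9,217.5))]),tri([(a,(282.5,155.5)),(b,(254.3,260.6))]))
print("blue",plane(a,(197.4,236.6),.137),"red",plane(a,(208.3,221.9),.137),"yel",plane(a,(190.3,250.4),.137))
print("hookfoot",plane(a,(288,178),.012),plane(b,(245,272),.012))
print("lamp corners",[plane(w,c,.1).round(3) for c in((244,73),(342,116),(301,208),(209,171))])
print("bar",[plane(w,c,.2).round(3) for c in((262,183),(282,203),(322,135),(297,118))])
E
```

```text
(array([0.53859908, 0.02063164, 0.0445776 ]), [[-0.0, -0.0], [-0.0, 0.0]]) (array([0.55474291, 0.28455314, 0.09868142]), [[-2.0, -0.3], [-2.1, 0.3]])
blue [ 0.55013409 -0.24521292  0.137     ] red [ 0.54337858 -0.18009705  0.137     ] yel [ 0.56368813 -0.29763745  0.137     ]
hookfoot [0.5980506 0.2718657 0.012    ] [0.58512579 0.28433227 0.012     ]
lamp corners [array([0.514, 0.086, 0.1  ]), array([0.593, 0.053, 0.1  ]), array([ 0.563, -0.025,  0.1  ]), array([0.484, 0.008, 0.1  ])]
bar [array([0.527, 0.024, 0.2  ]), array([0.539, 0.013, 0.2  ]), array([0.559, 0.051, 0.2  ]), array([0.546, 0.06 , 0.2  ])]
```

Request:
carry_out --gripper '[88,88,88,88,88,88,88]' --pt "1 0 -1" --pt "1 0 -1" --pt "1 0 -1" --pt "0.5 0 -1" --pt "0 0 -1" --pt "0 0 0" --pt "0 0 0" --yaw '[0,0,0,0,0,0,0]'

```text
time: 2.05
tool_pos: [0.525, 0.1049, 0.362]
eef_rot: [0.0, 0.707, 0.707, -0.0]
ft_force: [0.3, 0.3, -0.7]
finger_gap: 0.0879
grasp_force: 0.0
```

Run:
```python
from h import *
p,im=shot("wrist","w1");print(p["xyz"])
cv2.imwrite("pics/w1b.png",cv2.resize(im[...,::-1],(800,600),interpolation=cv2.INTER_CUBIC))
```

```text
[0.52539825 0.17879272 0.53384837]
```

View pics/w1b.png

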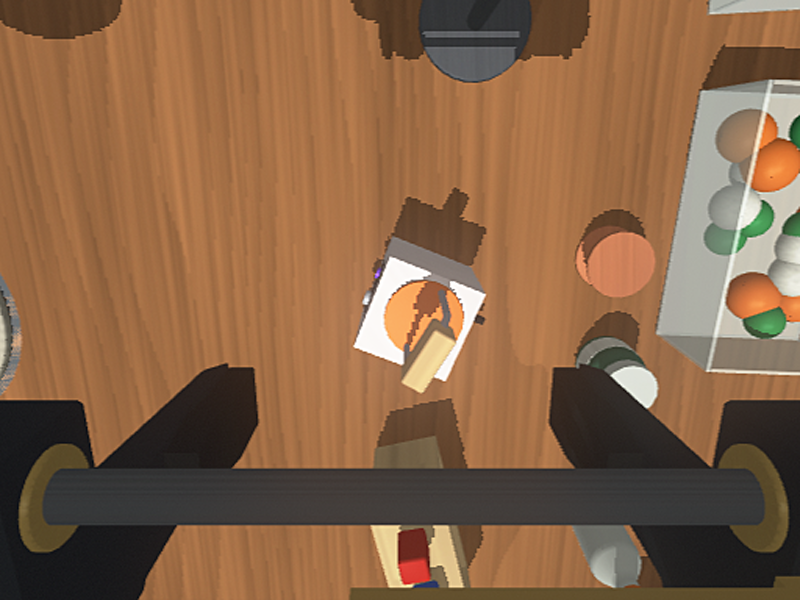

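Request:
carry_out --gripper '[88,88,88,88,88,88,88,88,88,88]' --pt "-1 0.5 0" --pt "-1 0.5 0" --pt "-1 0.5 0" --pt "-1 0 0" --pt "-1 0 0" --pt "-1 0 0" --pt "-1 0 0" --pt "-1 0 0" --pt "0 0 0" --pt "0 0 0" --yaw '[0,0,0,0,0,0,0,0,0,0]'

```text
time: 3.1
tool_pos: [0.5698, -0.1353, 0.3612]
eef_rot: [-0.001, 0.708, 0.707, -0.0]
ft_force: [-0.3, -0.4, 0.0]
finger_gap: 0.0883
grasp_force: 0.0
```

Run:
```python
from h import *
p,im=shot("wrist","w2");print(p["xyz"],env.state()["tool_pos"])
cv2.imwrite("pics/w2b.png",cv2.resize(im[...,::-1],(800,600),interpolation=cv2.INTER_CUBIC))
```

```text
[ 0.57055631 -0.06164738  0.53306957] [ 0.5698539  -0.13457844  0.36162721]
```

View pics/w2b.png

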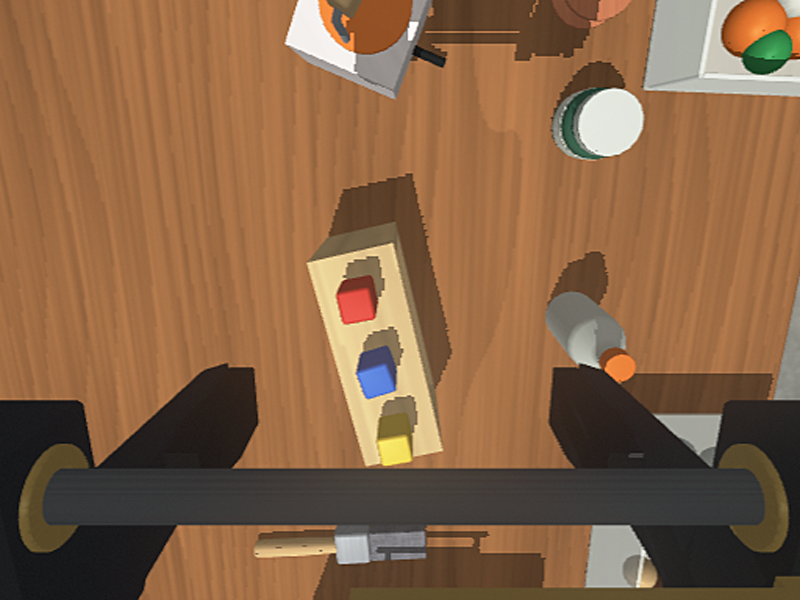

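Request:
carry_out --gripper '[88,88,88,88,88,88,88,88,88,88]' --pt "1 -0.2 0" --pt "1 -0.2 0" --pt "1 -0.2 0" --pt "1 -0.2 0" --pt "1 -0.2 0" --pt "1 -0.2 0" --pt "1 -0.2 0" --pt "1 0 0" --pt "1 0 0" --pt "1 0 0" --yaw '[0,0,0,0,0,0,0,0,0,0]'

```text
time: 4.15
tool_pos: [0.5271, 0.1673, 0.3624]
eef_rot: [-0.0, 0.707, 0.708, 0.0]
ft_force: [0.1, -0.3, -0.3]
finger_gap: 0.0879
grasp_force: 0.0
```

Request:
carry_out --gripper '[88,88,88]' --pt "1 0 0" --pt "0 0 0" --pt "0 0 0" --yaw '[0,0,0]'

```text
time: 4.45
tool_pos: [0.5274, 0.1958, 0.3622]
eef_rot: [-0.0, 0.706, 0.708, -0.0]
ft_force: [1.2, -0.1, 0.4]
finger_gap: 0.088
grasp_force: 0.0
```

Run:
```python
from h import *
p,im=shot("wrist","w3");print(p["xyz"],env.state()["tool_pos"])
```

```text
[0.52773334 0.26971473 0.5339693 ] [0.5276577  0.19510997 0.36229752]
```

Request:
carry_out --gripper '[88,88,88,88,88,88]' --pt "1 0 0" --pt "1 0 0" --pt "1 0 0" --pt "0.5 0 0" --pt "0 0 0" --pt "0 0 0" --yaw '[0,0,0,0,0,0]'

```text
time: 5.1
tool_pos: [0.5282, 0.2989, 0.3624]
eef_rot: [0.0, 0.707, 0.707, -0.0]
ft_force: [-0.3, 0.2, -0.1]
finger_gap: 0.0882
grasp_force: 0.0
```

Run:
```python
from h import *
p,im=shot("wrist","w4");print(p["xyz"],env.state()["tool_pos"])
a=load("w3")[1]
cv2.imwrite("pics/w34.png",cv2.resize(np.hstack([a[:300,120:440],im[:300,120:440,::-1]]),(800,375),interpolation=cv2.INTER_CUBIC))
```

```text
[0.52866771 0.37282152 0.53418235] [0.5282781  0.29869885 0.36258318]
```

View pics/w34.png

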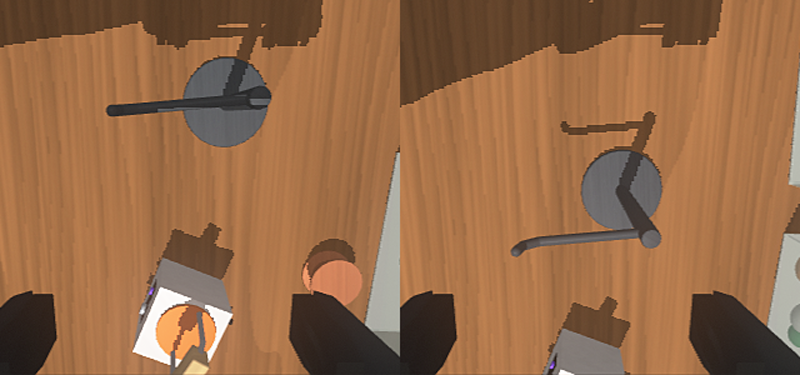

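Run:
```python
from h import *
p3,i3=load("w3");p4,i4=load("w4");p1,i1=load("w1")
for n,a,b in(("posttop",(328,76),(320.8,190.4)),("tip",(208,88),(212,200)),("foot",(300,81),(296.8,151.2))): print(n,tri([(p3,a),(p4,b)]))
print([plane(p,u,.012).round(4) for p,u in((p3,(300,81)),(p4,(296.8,151.2)))],[plane(p,u,.22).round(4) for p,u in((p3,(328,76)),(p4,(320.8,190.4)))],[plane(p,u,.224).round(4) for p,u in((p3,(208,88)),(p4,(212,200)))])
i0=cv2.imread("pics/wrist0.png")
c=[cv2.resize(i[y:y+150,x:x+130],None,fx=2,fy=4 and 2,interpolation=cv2.INTER_CUBIC) for i,x,y in((i0,210,70),(i1,215,140),(i3,215,200))]
cv2.imwrite("pics/c.png",np.hstack(c))
```

```text
posttop (array([0.58789655, 0.28101058, 0.22111165]), [[-0.0, -0.0], [0.0, 0.0]])
tip (array([0.48390863, 0.27110709, 0.21923136]), [[0.2, 0.0], [-0.2, 0.0]])
foot (array([0.58819418, 0.28177661, 0.00918406]), [[-0.1, -0.0], [0.1, 0.0]])
[array([0.5881, 0.2817, 0.012 ]), array([0.5877, 0.2823, 0.012 ])] [array([0.5881, 0.2811, 0.22  ]), array([0.5881, 0.2807, 0.22  ])] [array([0.4844, 0.2711, 0.224 ]), array([0.4848, 0.2727, 0.224 ])]
```

View pics/c.png

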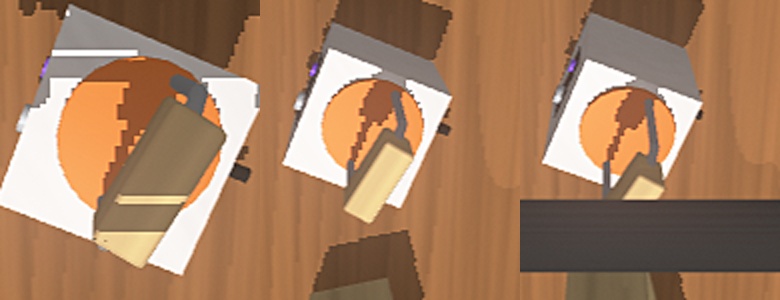

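Run:
```python
from h import *
p1,_=load("w1");p3,_=load("w3")
p0=dict(p1,xyz=np.array([0.52533311,0.0738305,0.3838372]),rotation=np.array([1.43155835e-01,9.89699336e-01,-9.42328559e-04,-8.62058637e-04]))
print(tri([(p1,(273.9,230.1)),(p0,(290.5,160))]))
for p,u in((p1,(273.9,230.1)),(p0,(290.5,160))): print(plane(p,u,.196))
q=[(385,140),(411,153),(370,221),(345,207)];P=[plane(p1,(215+(x-260)/2,140+y/2),.196)[:2] for x,y in q];print(np.round(P,4))
d=P[0]-P[3]+P[1]-P[2];print("bar yaw",np.degrees(np.arctan2(d[1],d[0])))
# disc by orange ellipse: lamp corners
for nm,p,q,ox,oy,px in(("0",p0,[(0,206),(70,5),(260,80),(183,275)],210,70,0),("1",p1,[(283,163),(330,50),(451,97),(403,208)],215,140,260),("3",p3,[(543,163),(590,52),(702,101)],215,200,520)):
    print(nm,[plane(p,(ox+(x-px)/2,oy+y/2),.1).round(4)[:2] for x,y in q])
# disc: fit ellipse in w3/w1 extreme left/right
for p,x0,x1,y0,y1,ox,oy,px in((p1,321,424,77,178,215,140,260),(p3,580,675,86,180,215,200,520)):
    print("disc",plane(p,(ox+((x0+x1)/2-px)/2,oy+(y0+y1)/4),.105))
```

```text
(array([0.54229381, 0.03710923, 0.19848235]), [[0.5, 0.1], [-1.0, -0.2]])
[0.54188218 0.03619978 0.196     ]
[0.54306413 0.03649351 0.196     ]
[[0.5454 0.0588]
 [0.5591 0.0515]
 [0.5379 0.0125]
 [0.5245 0.0207]]
bar yaw 61.38126469587742
0 [array([0.4842, 0.0064]), array([0.5149, 0.0868]), array([0.5909, 0.0581]), array([ 0.5628, -0.0247])]
1 [array([0.4824, 0.0083]), array([0.5148, 0.086 ]), array([0.5939, 0.0544]), array([ 0.5641, -0.025 ])]
3 [array([0.4826, 0.0074]), array([0.5166, 0.0925]), array([0.594, 0.056])]
disc [0.54242715 0.03513265 0.105     ]
disc [0.54242971 0.03404442 0.105     ]
```

Request:
carry_out --gripper '[88,88,88,88,88,88,88,88,88]' --pt "-1 0 0" --pt "-1 0 0" --pt "-1 0 0" --pt "-1 0 0" --pt "-1 0 0" --pt "-1 0 0" --pt "-1 0 0" --pt "-1 0 0" --pt "-0.75 0.47 0" --yaw '[0,0,0,0,0,0,0,0,0]'

```text
time: 6.05
tool_pos: [0.5411, 0.0348, 0.3635]
eef_rot: [0.001, 0.708, 0.706, 0.0]
ft_force: [0.2, -0.5, 1.0]
finger_gap: 0.088
grasp_force: 0.0
```

Request:
carry_out --gripper '[88,88,88,88,88,88,88,88]' --pt "0 0 0.6" --pt "0 0 0.6" --pt "0 0 0.6" --pt "0 0 0.6" --pt "0 0 0.6" --pt "0 0 0.6" --pt "0 0 0" --pt "0 0 0" --yaw '[1,1,1,1,1,0.7,0,0]'

```text
time: 6.85
tool_pos: [0.542, 0.0367, 0.2553]
eef_rot: [0.0, 0.859, 0.512, 0.0]
ft_force: [-0.0, -0.2, 0.9]
finger_gap: 0.088
grasp_force: 0.0
```

Run:
```python
from h import *
p,im=shot("wrist","w5");s=env.state();print(s["tool_pos"],s["eef_rot"])
T=R.from_quat(np.roll(s["eef_rot"],-1));print(T.as_matrix().round(3), T.inv().apply(np.array([.5423,.036,.172])-s["tool_pos"])/.03)
cv2.imwrite("pics/w5c.png",im[...,::-1])
```

```text
[0.5422878  0.03685604 0.25565036] [5.53414111e-04 8.59224428e-01 5.11598166e-01 6.26120503e-04]
[[ 0.477  0.879  0.002]
 [ 0.879 -0.477 -0.   ]
 [ 0.001  0.002 -1.   ]] [-0.02631371  0.00951715  2.78835091]
```

View pics/w5c.png

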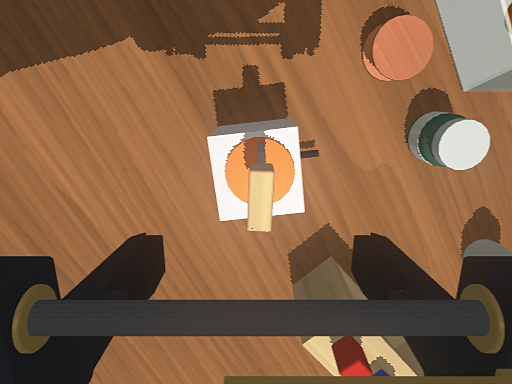

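Request:
carry_out --gripper '[88,88,88,88,88]' --pt "0 0 0.7" --pt "0 0 0.7" --pt "0 0 0.7" --pt "0 0 0.69" --pt "0 0 0" --yaw '[0.2,0,0,0,0]'

```text
time: 7.4
tool_pos: [0.5414, 0.0373, 0.1695]
eef_rot: [-0.001, 0.864, 0.504, -0.001]
ft_force: [0.4, 0.2, 0.5]
finger_gap: 0.088
grasp_force: 0.0
```

Request:
carry_out --gripper '[10,10,10,10,10,10,10,10,10,10]' --pt "0 0 0" --pt "0 0 0" --pt "0 0 0" --pt "0 0 0" --pt "0 0 0" --pt "0 0 0" --pt "0 0 0" --pt "0 0 0" --pt "0 0 0" --pt "0 0 0" --yaw '[0,0,0,0,0,0,0,0,0,0]' --squeeze 25

```text
time: 8.4
tool_pos: [0.5421, 0.0375, 0.1707]
eef_rot: [-0.0, 0.864, 0.504, -0.0]
ft_force: [-0.2, -0.5, -0.1]
finger_gap: 0.0108
grasp_force: 0.0
```

Run:
```python
from h import *
print(env.state())
a=shot("scene","s6")[1][150:250,190:310,::-1];b=shot("wrist","w6")[1][...,::-1];c=shot("side","d6")[1][170:250,220:320,::-1]
f=lambda x,h:cv2.resize(x,(int(x.shape[1]*h/x.shape[0]),h),interpolation=cv2.INTER_CUBIC)
m=np.hstack([f(a,300),f(c,300)]);n=f(b,300);n=np.pad(n,((0,0),(0,m.shape[1]-n.shape[1]),(0,0)))
cv2.imwrite("pics/v6.png",np.vstack([m,n]))
```

```text
{'time': 8.4, 'joint_positions': array([-1.46672141e-01,  3.87997104e-01,  1.50452214e+00,  4.57141641e-06,
        1.24908951e+00,  3.68185860e-01]), 'joint_velocities': array([-1.56659151e-04, -6.14134512e-04, -3.91963172e-05, -2.89243409e-04,
        1.32026855e-03, -7.86102379e-04]), 'joint_torque': array([-1.79840838e-03, -4.28757584e+01, -2.44763553e+01,  7.31544499e-02,
       -1.28829354e-02,  5.48424432e-04]), 'tool_pos': array([0.5421177 , 0.03747478, 0.17071288]), 'eef_rot': array([-6.72256386e-06,  8.63832310e-01,  5.03779455e-01, -4.93329300e-06]), 'ft_force': array([-0.18192145, -0.46401967, -0.0823298 ]), 'torque': array([-0.02359284,  0.05490506,  0.04211441]), 'grasp_force': 0.0, 'finger_gap': 0.010790188864699995}
```

View pics/v6.png

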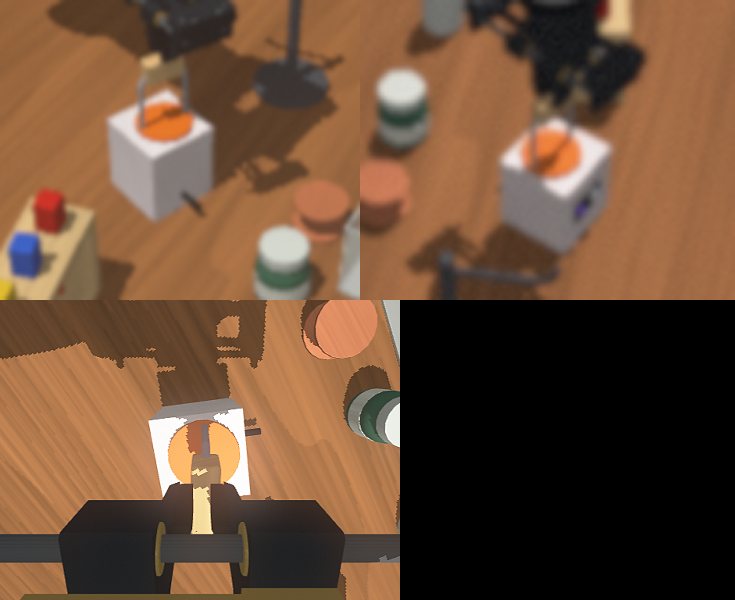

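Request:
carry_out --gripper '[0,0,0,0,0]' --pt "0 0 0" --pt "0 0 0" --pt "0 0 0" --pt "0 0 0" --pt "0 0 0" --yaw '[0,0,0,0,0]' --squeeze 25

```text
time: 9.05
tool_pos: [0.5421, 0.0375, 0.1707]
eef_rot: [0.0, 0.864, 0.504, 0.0]
ft_force: [-0.1, -0.2, -0.6]
finger_gap: 0.0007
grasp_force: 0.0
```

Run:
```python
from h import *
ps,_=load("s6");pd,_=load("d6");pw,_=load("w6");p5,_=load("w5")
for z in(.1,.168,.182,.196): print(z,[proj(p,[.5423,.036,z]).round(1)[0].tolist() for p in(ps,pd,pw,p5)])
print("tcp",[proj(p,[.5421,.0375,.171]).round(1)[0].tolist() for p in(ps,pd,pw)])
p,im=shot("wrist","w7");a=shot("scene","s7")[1];c=shot("side","d7")[1]
f=lambda x:cv2.resize(x[...,::-1],(400,300),interpolation=cv2.INTER_CUBIC)
cv2.imwrite("pics/v7.png",np.vstack([np.hstack([f(a[150:210,205:285]),f(c[180:240,230:310])]),np.hstack([f(im[180:360,150:390]),f(load("w5")[1][100:280,150:390,::-1])])]))
```

```text
0.1 [[244.8, 190.5], [270.4, 211.5], [259.5, 195.8], [258.7, 169.5]]
0.168 [[244.4, 175.0], [270.6, 200.2], [260.0, 232.5], [258.9, 188.7]]
0.182 [[244.3, 171.7], [270.7, 197.9], [260.1, 243.5], [258.9, 193.9]]
0.196 [[244.2, 168.4], [270.7, 195.4], [260.3, 256.2], [259.0, 199.7]]
tcp [[244.5, 174.1], [270.6, 200.0], [258.3, 232.7]]
```

View pics/v7.png

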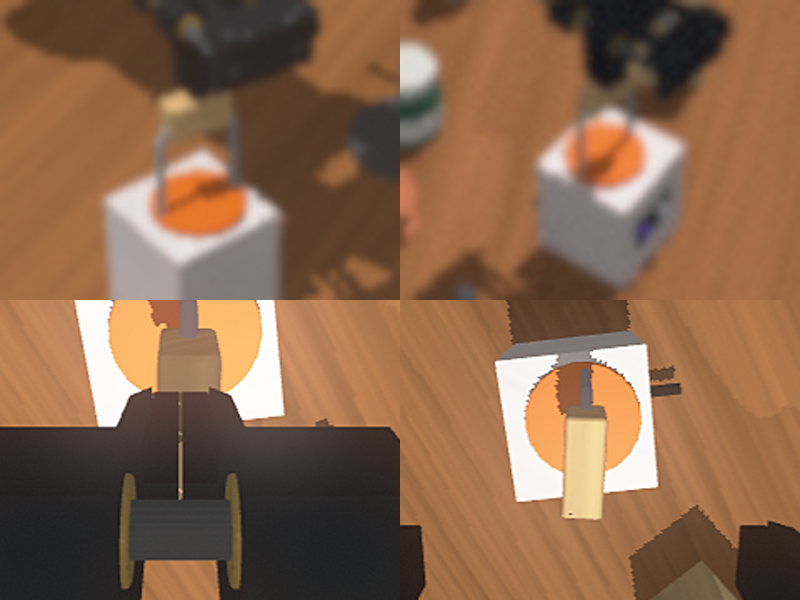

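Request:
carry_out --gripper '[60,60,60,60,60,60,60]' --pt "0 0 0" --pt "0 0 0" --pt "0 0 0" --pt "0 0 0" --pt "0 0 0" --pt "0 0 0.3" --pt "0 0 0" --yaw '[0,0,0,0,0,0,0]'

```text
time: 9.9
tool_pos: [0.5415, 0.0375, 0.1603]
eef_rot: [-0.001, 0.864, 0.504, -0.001]
ft_force: [0.6, 0.5, -0.7]
finger_gap: 0.0545
grasp_force: 0.0
```

Request:
carry_out --gripper '[60,60,60,60]' --pt "0 0 0.2" --pt "0 0 0.2" --pt "0 0 0.13" --pt "0 0 0" --yaw '[0,0,0,0]'

```text
time: 10.3
tool_pos: [0.5418, 0.0375, 0.1451]
eef_rot: [-0.0, 0.864, 0.504, -0.001]
ft_force: [-0.4, -0.3, 0.4]
finger_gap: 0.0599
grasp_force: 0.0
```

Request:
carry_out --gripper '[10,10,10,10,10,10,10]' --pt "0 0 0" --pt "0 0 0" --pt "0 0 0" --pt "0 0 0" --pt "0 0 0" --pt "0 0 0" --pt "0 0 0" --yaw '[0,0,0,0,0,0,0]' --squeeze 25

```text
time: 11.0
tool_pos: [0.5421, 0.0375, 0.1458]
eef_rot: [-0.0, 0.864, 0.504, -0.0]
ft_force: [1.3, 0.7, -0.2]
finger_gap: 0.018
grasp_force: 24.9
```

Request:
carry_out --gripper '[10,10,10,10,10,10]' --pt "0 0 -0.3" --pt "0 0 -0.6" --pt "0 0 -0.8" --pt "0 0 -0.8" --pt "0 0 -0.5" --pt "0 0 0" --yaw '[0,0,0,0,0,0]'

```text
time: 11.6
tool_pos: [0.5428, 0.0374, 0.2382]
eef_rot: [0.001, 0.864, 0.504, 0.002]
ft_force: [-0.6, -0.0, -0.9]
finger_gap: 0.0177
grasp_force: 24.9
```

Request:
carry_out --gripper '[10,10,10,10,10,10,10,10,10]' --pt "0 0 0" --pt "0 0 0" --pt "0 0 0" --pt "0 0 0" --pt "0 0 0" --pt "0 0 0" --pt "0 0 0" --pt "0 0 0" --pt "0 0 0" --yaw '[-0.5,-1,-1,-1,-1,-1,-1,-0.44,0]'

```text
time: 12.5
tool_pos: [0.5417, 0.0375, 0.235]
eef_rot: [-0.001, 0.674, 0.739, -0.0]
ft_force: [-0.1, 0.1, -1.4]
finger_gap: 0.0178
grasp_force: 24.9
```

```bash
cat >> h.py <<'E'
def go(X):
    s=env.state();T=R.from_quat(np.roll(s["eef_rot"],-1));e=T.as_matrix()
    print("tcp",s["tool_pos"].round(4),"tooly yaw",np.degrees(np.arctan2(e[1,1],e[0,1])).round(2),"units",(T.inv().apply(np.array(X)-s["tool_pos"])/.03).round(2),"F",s["ft_force"].round(1),s["grasp_force"])
E
python3 - <<'E'
from h import *
go((.439,.267,.216));go((.5362,.2763,.216))
p,im=shot("wrist","w8")
for d in env.silhouettes("wrist","cover")[:1]: print(d["confidence"],d["bbox"],cv2.minAreaRect(np.argwhere(d["mask"])[:,::-1].astype(np.float32)))
E
```

```text
tcp [0.5417 0.0375 0.235 ] tooly yaw 5.22 units [ 7.93 -2.71  0.64] F [-0.1  0.1 -1.4] 24.888204485177994
tcp [0.5417 0.0375 0.235 ] tooly yaw 5.22 units [7.94 0.54 0.63] F [-0.1  0.1 -1.4] 24.888204485177994
0.88 [259.5, 228.9, 101.4, 143.9] ((259.0, 229.5), (139.0, 102.0), 90.0)
```

Request:
carry_out --gripper '[10,10,10,10,10,10,10,10,10,10]' --pt "0.4 -0.4 0" --pt "0.8 -0.6 0" --pt "1 -0.6 0" --pt "1 -0.6 0" --pt "1 -0.4 0" --pt "1 -0.4 0" --pt "1 0 0" --pt "1 0 0" --pt "0.73 0 0.64" --pt "0 0 0" --yaw '[0,0,0,0,0,0,0,0,0,0]'

```text
time: 13.6
tool_pos: [0.4294, 0.2678, 0.2145]
eef_rot: [-0.001, 0.674, 0.739, -0.002]
ft_force: [-1.7, -1.7, -1.1]
finger_gap: 0.0178
grasp_force: 24.9
```

Run:
```python
from h import *
import time
go((.5362,.2763,.216))
pw,im=shot("wrist","w9");ps,a=shot("scene","s9");pd,c=shot("side","d9")
T=env.state()["tool_pos"]
f=lambda x:cv2.resize(x[...,::-1],(400,300),interpolation=cv2.INTER_CUBIC)
x=lambda p,im,w,h,X:(lambda u:f(im[max(0,int(u[1]-h/2)):,max(0,int(u[0]-w/2)):][:h,:w]))(proj(p,X)[0])
X=[.5,.27,.19]
cv2.imwrite("pics/v9.png",np.vstack([np.hstack([x(ps,a,120,90,X),x(pd,c,120,90,X)]),np.hstack([f(im),np.zeros((300,400,3),np.uint8)])]))
```

```text
tcp [0.4294 0.2678 0.2145] tooly yaw 5.31 units [-0.05  3.57 -0.07] F [-1.7 -1.7 -1.1] 24.88875662907958
```

View pics/v9.png

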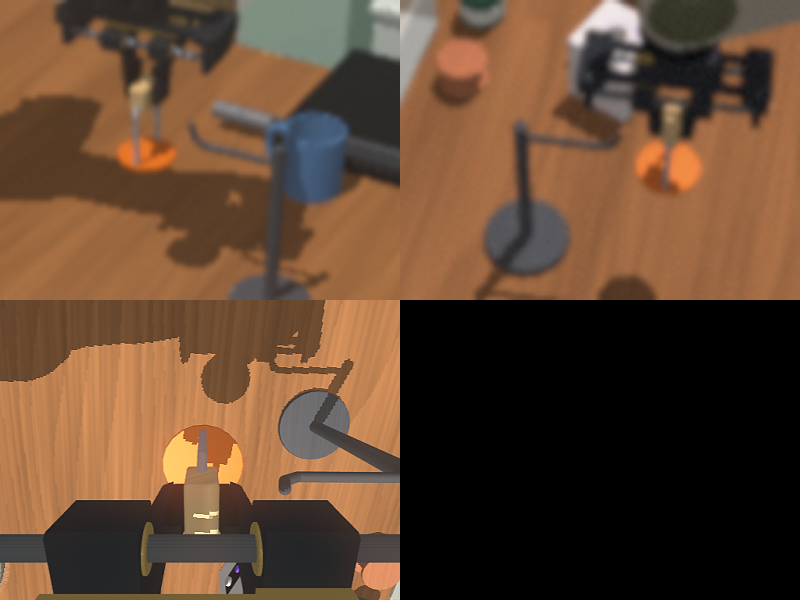

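Request:
carry_out --gripper '[10,10,10,10,10,10,10]' --pt "0 0.4 -0.04" --pt "-0.03 0.6 0" --pt "0 0.7 0" --pt "0 0.7 0" --pt "0 0.7 0" --pt "0 0.47 0" --pt "0 0 0" --yaw '[0,0,0,0,0,0,0]'

```text
time: 14.45
tool_pos: [0.5391, 0.2737, 0.2179]
eef_rot: [0.0, 0.675, 0.738, 0.0]
ft_force: [-0.6, 0.1, -0.5]
finger_gap: 0.0174
grasp_force: 24.9
```

Request:
carry_out --gripper '[10,10,10,10]' --pt "0 0 0.3" --pt "0 0 0.3" --pt "0 0 0.2" --pt "0 0 0" --yaw '[0,0,0,0]'

```text
time: 14.85
tool_pos: [0.5369, 0.2749, 0.1927]
eef_rot: [-0.001, 0.674, 0.739, -0.001]
ft_force: [0.6, 1.2, -1.6]
finger_gap: 0.0175
grasp_force: 24.9
```

Run:
```python
from h import *
go((.5362,.2763,.1835))
for c in("scene","side","wrist"):
    p,im=shot(c,c+"10")
    for n in("cover","hook"):
        print(c,n,[(round(d["confidence"],2),np.round(d["bbox"],1)) for d in env.silhouettes(c,n)[:1]],end="")
    for X in([.5362,.2763,.122+.01],[.5362,.2763,.211]): print(proj(p,X).round(1))
```

```text
tcp [0.5369 0.2749 0.1927] tooly yaw 5.21 units [ 0.05 -0.02  0.31] F [ 0.6  1.2 -1.6] 24.88861134275794
scene cover [(0.71, array([285.2, 237.1,  23.4,  24.5]))]scene hook [(0.74, array([281.1, 156.3,  39.5,  62.8]))][[275.5 147.8]]
[[276.2 129.9]]
side cover [(0.75, array([256.4, 246.3,  16. ,  31.4]))]side hook [(0.73, array([258.1, 245.1,  18. ,  29.1]))][[257.6 254.9]]
[[257.4 242. ]]
wrist cover [(0.97, array([259.1, 230.7,  99.3, 140. ]))]wrist hook [(0.94, array([259.7, 186.7, 246.8, 140.2]))][[255.6 196. ]]
[[254.6 243.5]]
```

Request:
carry_out --gripper '[10,10,10]' --pt "0.04 0 0.15" --pt "0 0 0.13" --pt "0 0 0" --yaw '[0,0,0]'

```text
time: 15.6
tool_pos: [0.5372, 0.2762, 0.1845]
eef_rot: [-0.0, 0.674, 0.738, -0.001]
ft_force: [-0.5, -0.2, -0.7]
finger_gap: 0.0178
grasp_force: 24.9
```

Request:
carry_out --gripper '[10,10]' --pt "0 0 0.06" --pt "0 0 0" --yaw '[0,0]'

```text
time: 15.8
tool_pos: [0.5375, 0.2762, 0.1834]
eef_rot: [-0.0, 0.674, 0.738, -0.0]
ft_force: [0.3, 0.2, -2.1]
finger_gap: 0.0177
grasp_force: 24.9
```

Request:
carry_out --gripper '[10,10]' --pt "0 0 0.03" --pt "0 0 0" --yaw '[0,0]'

```text
time: 16.0
tool_pos: [0.5375, 0.2763, 0.1827]
eef_rot: [-0.0, 0.674, 0.738, -0.0]
ft_force: [-1.1, 0.4, -0.7]
finger_gap: 0.0179
grasp_force: 24.9
```

Request:
carry_out --gripper '[10,10,10]' --pt "0 0 0.05" --pt "0 0 0" --pt "0 0 0" --yaw '[0,0,0]'

```text
time: 16.3
tool_pos: [0.5377, 0.2763, 0.1814]
eef_rot: [0.0, 0.674, 0.738, 0.0]
ft_force: [-0.5, 0.2, 0.0]
finger_gap: 0.0181
grasp_force: 24.9
```

Request:
carry_out --gripper '[10,10,10]' --pt "0 0 0.04" --pt "0 0 0" --pt "0 0 0" --yaw '[0,0,0]'

```text
time: 16.6
tool_pos: [0.5377, 0.2763, 0.1812]
eef_rot: [0.0, 0.674, 0.738, 0.001]
ft_force: [-2.4, -0.3, 6.6]
finger_gap: 0.0178
grasp_force: 24.9
```

Request:
carry_out --gripper '[16,22,28,32,32,32]' --pt "0 0 -0.03" --pt "0 0 0" --pt "0 0 0" --pt "0 0 0" --pt "0 0 0" --pt "0 0 0" --yaw '[0,0,0,0,0,0]'

```text
time: 17.2
tool_pos: [0.5375, 0.2762, 0.1808]
eef_rot: [-0.0, 0.674, 0.738, -0.0]
ft_force: [0.0, -0.1, 0.4]
finger_gap: 0.0315
grasp_force: 0.0
```

Request:
carry_out --gripper '[32,32,32,32,32,32]' --pt "0 0 -0.2" --pt "0 0 -0.4" --pt "0 0 -0.8" --pt "0 0 -1" --pt "0 0 -1" --pt "0 0 0" --yaw '[0,0,0,0,0,0]'

```text
time: 17.8
tool_pos: [0.5387, 0.2766, 0.2883]
eef_rot: [0.002, 0.674, 0.738, 0.004]
ft_force: [0.7, 0.1, 0.7]
finger_gap: 0.0321
grasp_force: 0.0
```

Run:
```python
from h import *
go((.5362,.2763,.1835))
M={}
for k in(0,1):
  for c in("scene","side","wrist"):
    p,im=shot(c,c+"11%d"%k)
    for d in env.silhouettes(c,"cover")[:1]:
        hsv=cv2.cvtColor(im,cv2.COLOR_RGB2HSV);print(k,c,round(d["confidence"],2),np.round(d["bbox"],1),"pred disc/bar",proj(p,[[.5377,.2763,.138],[.5377,.2763,.232]]).round(1).tolist(),env.state()["time"])
```

```text
tcp [0.5387 0.2766 0.2883] tooly yaw 5.2 units [-0.01 -0.11  3.49] F [0.7 0.1 0.7] 0.0
0 scene 0.75 [275.2 138.1  16.9  33. ] pred disc/bar [[275.9, 146.6], [276.7, 125.0]] 17.9
0 side 0.6 [258.1 249.5  15.1  31. ] pred disc/bar [[257.1, 253.9], [256.9, 238.3]] 18.0
1 scene 0.75 [276.6 138.2  15.2  28.5] pred disc/bar [[275.9, 146.6], [276.7, 125.0]] 18.2
1 side 0.7 [256.8 246.8  17.2  33.7] pred disc/bar [[257.1, 253.9], [256.9, 238.3]] 18.3
1 wrist 0.73 [257.5 185.9  68.  106.7] pred disc/bar [[258.1, 171.3], [258.0, 202.8]] 18.4
```

Request:
carry_out --gripper '[60,88,88,88,88,88,88,88,88]' --pt "0 0 -0.5" --pt "-0.9 0 0" --pt "-1 0 0" --pt "-1 0 0" --pt "-1 0 0" --pt "-1 0 0" --pt "-1 -0.3 0" --pt "0 -0.3 0" --pt "0 0 0" --yaw '[0,1,0.04,0,0,0,0,0,0]'

```text
time: 19.3
tool_pos: [0.5215, 0.0994, 0.2984]
eef_rot: [0.0, 0.707, 0.707, 0.0]
ft_force: [-0.2, 0.7, 0.2]
finger_gap: 0.0879
grasp_force: 0.0
```

```bash
cat > bore.py <<'E'
from h import *
def bore(tag):
    p,im=shot("wrist",tag);u=proj(p,[.5386,.0312,.1])[0];r=344*.013/np.linalg.norm(np.array([.5386,.0312,.1])-p["xyz"])
    g=cv2.cvtColor(im,cv2.COLOR_RGB2GRAY);x,y=u.astype(int);R2=int(2.5*r);s=g[y-R2:y+R2,x-R2:x+R2]
    print(tag,u.round(1),"r",r.round(1))
    print(s[::3,::3])
    for t in(80,120,160):
        n,l,st,c=cv2.connectedComponentsWithStats((s<t).astype(np.uint8))
        for i in range(1,n):
            if st[i,4]>150:
                q=c[i]+[x-R2,y-R2];print(t,st[i],q.round(1),plane(p,q,.1).round(4))
E
python3 - <<'E'
from bore import *
go((.54,.03,.3));bore("b1")
E
```

```text
tcp [0.5215 0.0994 0.2984] tooly yaw -0.05 units [-2.31  0.62 -0.06] F [-0.2  0.7  0.2] 0.0
b1 [272.8 218.7] r 11.3
[[255 249 249 248 247 248 249 248 247 248 248 248 248 249 249 248 247 248
  255]
 [252 249 249 249 248 248 249 249 247 247 248 248 248 248 249 248 248 247
  246]
 [249 249 249 249 249 248 248 249 249 248 248 248 248 248 249 248 248 247
  246]
 [248 249 249 249 249 249 248 248 245 243 247 249 253 248 248 248 248 248
  246]
 [249 248 249 249 249 254 253 248 254 254 248 251 119 249 248 248 248 248
  247]
 [249 248 249 249 249 235 246 248 248 250 249 248 248 248 253 253 248 248
  248]
 [248 249 248 249 250 249 249 255 204 123 121 242 251 248 232 245 247 248
  248]
 [248 249 248 200 239 249 255 130 139 140 139 138 136 250 248 248 247 248
  248]
 [247 248 249 251 250 250 150 139 142 140 139 139 136 234 248 250 249 247
  248]
 [248 248 248 249 248 253 126 138 140 141 140 140 138 165 247 250 245 247
  247]
 [249 248 249 101 251 253 126 138 140 141 141 140 138 175 247 246 247 247
  246]
 [249 248 248 253 249 250 183 139 142 143 142 142 132 243 248 254 247 247
  246]
 [249 248 248 247 250 249 253 143 138 140 139 135 221 248 248 196 249 246
  246]
 [249 248 248 248 178 243 249 251 252 188 210 254 249 247 247 248 246 245
  246]
 [248 249 248 248 249 249 249 251 249 249 249 249 249 143 250 247 247 245
  245]
 [247 249 249 249 248 248 251 130 249 249 145 253 248 249 246 245 247 246
  244]
 [247 248 249 249 248 248 248 249 248 248 254 249 248 248 247 245 246 247
  245]
 [248 247 248 249 248 248 248 247 248 248 247 248 248 248 247 246 244 246
  246]
 [255 250 248 248 249 248 247 247 247 248 247 247 248 248 247 247 244 244
  248]]
160 [ 18  18  21  21 362] [272. 218.] [0.5377 0.0321 0.1   ]
```

Request:
carry_out --gripper '[88,88,88,88]' --pt "-1 0 0" --pt "-0.8 0 0" --pt "0 0 0" --pt "0 0 0" --yaw '[0,0,0,0]'

```text
time: 19.75
tool_pos: [0.5224, 0.0462, 0.2979]
eef_rot: [-0.0, 0.707, 0.707, 0.0]
ft_force: [-0.3, -0.0, -0.1]
finger_gap: 0.0879
grasp_force: 0.0
```

Run:
```python
from bore import *
go((.54,.03,.3));bore("b2")
```

```text
tcp [0.5224 0.0462 0.2979] tooly yaw 0.02 units [-0.54  0.59 -0.07] F [-0.3 -0.  -0.1] 0.0
b2 [272.6 173.8] r 11.8
[[254 248 248 248 246 246 247 247 246 246 247 247 246 247 248 247 247 245
  246 249]
 [248 248 248 248 247 246 246 248 247 246 246 247 247 247 247 248 248 246
  245 245]
 [248 248 248 248 248 247 246 247 248 246 246 247 247 247 247 247 248 247
  246 245]
 [247 248 248 248 248 248 246 246 253 123 246 247 254 249 247 247 248 248
  246 245]
 [247 247 248 248 248 254 254 246 248 254 247 247 164 247 247 247 247 248
  248 246]
 [248 247 248 248 249 246 246 248 246 248 249 247 246 247 248 254 247 247
  248 247]
 [248 248 247 248 249 249 248 250 250 172 166 240 251 246 250 127 248 247
  248 247]
 [247 248 247 229 246 249 252 165 156 154 156 148 122 252 247 247 247 246
  247 248]
 [247 248 248 253 253 249 231 133 140 149 137 137 136 166 248 247 250 248
  247 247]
 [247 247 248 248 248 250 150 137 139 139 139 138 136 129 248 246 177 247
  247 247]
 [248 247 248 254 249 251 141 138 141 140 138 138 139 129 250 245 247 246
  247 246]
 [248 248 249 137 251 249 152 137 138 140 140 140 137 123 251 246 246 246
  247 247]
 [248 248 247 248 249 248 245 133 139 140 142 140 135 228 249 252 162 247
  247 246]
 [249 248 248 247 254 253 249 248 129 136 137 128 229 247 247 249 250 245
  246 246]
 [249 249 248 248 220 245 248 248 251 255 255 252 249 248 249 247 247 246
  246 246]
 [248 249 249 248 248 248 249 254 249 248 250 249 248 229 204 247 248 247
  245 245]
 [248 249 249 249 248 248 249 159 251 248 205 238 248 248 248 246 246 247
  245 245]
 [248 248 249 249 248 248 248 248 248 247 249 250 249 248 248 246 246 247
  246 244]
 [248 248 248 249 248 248 248 248 248 248 247 248 249 248 248 247 245 246
  247 247]
 [255 249 248 248 249 248 248 247 247 248 247 247 248 248 248 248 246 245
  245 255]]
160 [ 18  19  23  22 408] [271.8 173.3] [0.5377 0.0318 0.1   ]
```

Request:
carry_out --gripper '[88,88,88,88,88,88,88]' --pt "-0.8 0.3 0" --pt "-1 0.3 0" --pt "-1 0.3 0" --pt "-1 0.1 0" --pt "-1 0 0" --pt "0 0 0" --pt "0 0 0" --yaw '[0,0,0,0,0,0,0]'

```text
time: 20.5
tool_pos: [0.5524, -0.0977, 0.2978]
eef_rot: [-0.0, 0.707, 0.707, 0.0]
ft_force: [-0.2, 0.8, 0.4]
finger_gap: 0.0882
grasp_force: 0.0
```

```bash
cat > stem.py <<'E'
from h import *
def stem(tag,new=True):
    p,im=shot("wrist",tag) if new else load(tag)
    if not new: im=im[...,::-1].copy()
    hsv=cv2.cvtColor(im,cv2.COLOR_RGB2HSV)
    print(tag,p["xyz"].round(4))
    for n,lo,hi in(("blue",105,125),("red",0,6),("yellow",24,32)):
        m=((hsv[...,0]>=lo)&(hsv[...,0]<=hi)&(hsv[...,1]>120)&(hsv[...,2]>40)).astype(np.uint8)
        k,l,st,c=cv2.connectedComponentsWithStats(m)
        for i in range(1,k):
            if 150<st[i,4]<4000:
                f=(l==i);v=hsv[...,2][f];t=np.percentile(v,90)
                ft=(f&(hsv[...,2]>t-25)).astype(np.uint8);ft=cv2.morphologyEx(ft,cv2.MORPH_OPEN,np.ones((3,3)))
                r=cv2.minAreaRect(np.argwhere(ft)[:,::-1].astype(np.float32))
                print(n,st[i],"V pct",np.percentile(v,[10,50,90]),"top rect",np.round(r[0],1),np.round(r[1],1),round(r[2],1),plane(p,r[0],.157).round(4))
E
python3 - <<'E'
from stem import *
go((.54,-.15,.3));stem("w2",False);stem("t1")
E
```

```text
tcp [ 0.5524 -0.0977  0.2978] tooly yaw 0.03 units [-1.74 -0.41 -0.07] F [-0.2  0.8  0.4] 0.0
w2 [ 0.5706 -0.0616  0.5331]
blue [229 233  24  22 366] V pct [191.5 225.  229. ] top rect [240.1 244.2] [17.4 18.3] 71.6 [ 0.5477 -0.2378  0.157 ]
red [216 176  26  31 632] V pct [111. 229. 236.] top rect [227.3 196.1] [19.2 19.4] 78.7 [ 0.5343 -0.1778  0.157 ]
yellow [242 280  22  18 295] V pct [240.4 245.  249. ] top rect [252.2 288.5] [15.8 18.4] 80.5 [ 0.5618 -0.2979  0.157 ]
t1 [ 0.5527 -0.0239  0.4696]
blue [240 290  26  10 191] V pct [143. 206. 232.] top rect [252.5 295.5] [ 5. 17.] 90.0 [ 0.5466 -0.229   0.157 ]
red [226 224  29  39 904] V pct [116.  215.5 237. ] top rect [239.6 250.3] [20.8 22.6] 78.7 [ 0.534  -0.1773  0.157 ]
yellow [255 340  24  20 356] V pct [236. 241. 245.] top rect [266.6 350.2] [16.8 21.2] 80.5 [ 0.5617 -0.2977  0.157 ]
```

Request:
carry_out --gripper '[88,88,88,88]' --pt "-1 0 0" --pt "-1 0 0" --pt "0 0 0" --pt "0 0 0" --yaw '[0,0,0,0]'

```text
time: 20.95
tool_pos: [0.5523, -0.1574, 0.2979]
eef_rot: [-0.0, 0.707, 0.707, 0.0]
ft_force: [0.3, 0.3, -1.5]
finger_gap: 0.0878
grasp_force: 0.0
```

Run:
```python
from stem import *
go((.54,-.15,.3));stem("t2")
```

```text
tcp [ 0.5523 -0.1574  0.2979] tooly yaw 0.04 units [ 0.25 -0.41 -0.07] F [ 0.3  0.3 -1.5] 0.0
t2 [ 0.5526 -0.0837  0.4698]
blue [240 237  29  27 530] V pct [184. 223. 228.] top rect [253.5 250.9] [20.4 22.2] 73.3 [ 0.5479 -0.2379  0.157 ]
red [224 170  30  37 879] V pct [114. 228. 236.] top rect [238.7 193.3] [23.1 23.7] 79.7 [ 0.5341 -0.1778  0.157 ]
```

Request:
carry_out --gripper '[88,88,88,88,88,88,88,88,88]' --pt "-0.9 -0.15 0" --pt "-0.9 0 0" --pt "-0.88 0 0" --pt "0 0 0.8" --pt "0 0 0.8" --pt "0 0 0.8" --pt "0 0 0.8" --pt "0 0 0.8" --pt "0 0 0" --yaw '[0,0,0,-1,-1,-1,-0.4,0,0]'

```text
time: 21.9
tool_pos: [0.5469, -0.2367, 0.1753]
eef_rot: [-0.003, 0.594, 0.804, 0.0]
ft_force: [0.0, 0.1, 0.7]
finger_gap: 0.0878
grasp_force: 0.0
```

Run:
```python
from h import *
go((.5478,-.2378,.106))
p,im=load("t2");hsv=cv2.cvtColor(im,cv2.COLOR_BGR2HSV)
m=((hsv[...,0]>=105)&(hsv[...,0]<=125)&(hsv[...,1]>120)&(hsv[...,2]>205)).astype(np.uint8)
m[:230]=0;m[266:]=0
ys,xs=np.nonzero(m);P=np.array([plane(p,(x,y),.157)[:2]*1000 for x,y in zip(xs,ys)],np.float32)
print(cv2.minAreaRect(P))
```

```text
tcp [ 0.5469 -0.2367  0.1753] tooly yaw 17.1 units [-0.05  0.03  2.31] F [0.  0.1 0.7] 0.0
((547.7880249023438, -237.93740844726562), (22.121044158935547, 22.018693923950195), 17.98232078552246)
```

Yaw 17–18° confirmed; descend and grasp.

Request:
carry_out --gripper '[88,88,88,88,88,88]' --pt "-0.03 0.02 0.6" --pt "0 0 0.6" --pt "0 0 0.6" --pt "0 0 0.5" --pt "0 0 0" --pt "0 0 0" --yaw '[-0.1,0,0,0,0,0]'

```text
time: 22.5
tool_pos: [0.5492, -0.2394, 0.1104]
eef_rot: [0.001, 0.591, 0.807, 0.0]
ft_force: [0.3, -0.0, 0.5]
finger_gap: 0.0883
grasp_force: 0.0
```

Request:
carry_out --gripper '[18,18,18,18,18,18,18,18,18,18]' --pt "0 0 0" --pt "0 0 0" --pt "0 0 0" --pt "0 0 0" --pt "0 0 0" --pt "0 0 0" --pt "0 0 0" --pt "0 0 0" --pt "0 0 0" --pt "0 0 0" --yaw '[0,0,0,0,0,0,0,0,0,0]' --squeeze 25

```text
time: 23.5
tool_pos: [0.5484, -0.2397, 0.1089]
eef_rot: [-0.0, 0.591, 0.806, 0.0]
ft_force: [0.1, -0.5, 0.0]
finger_gap: 0.0262
grasp_force: 25.0
```

Request:
carry_out --gripper '[18,18,18,18,18,18,18,18]' --pt "0 0 -0.3" --pt "0 0 -0.7" --pt "0 0 -0.9" --pt "0 0 -1" --pt "0 0 -1" --pt "0 0 -1" --pt "0 0 -0.4" --pt "0 0 0" --yaw '[0,0,0,0,0,0,0,0]'

```text
time: 24.3
tool_pos: [0.5488, -0.2399, 0.2693]
eef_rot: [0.001, 0.591, 0.806, 0.0]
ft_force: [0.1, -0.1, -1.4]
finger_gap: 0.0258
grasp_force: 25.0
```

```bash
cat > rod.py <<'E'
from h import *
def rod(tag):
    p,im=shot("wrist",tag);s=env.state();t=s["tool_pos"];T=R.from_quat(np.roll(s["eef_rot"],-1))
    hsv=cv2.cvtColor(im,cv2.COLOR_RGB2HSV);m=((hsv[...,0]>=100)&(hsv[...,0]<=130)&(hsv[...,1]>100)&(hsv[...,2]>30)).astype(np.uint8)
    k,l,st,c=cv2.connectedComponentsWithStats(m)
    for q in (-.0919,-.0419): print("pred axis z off",q,proj(p,T.apply([0,0,-q])+t).round(1))
    ids=[i for i in range(1,k) if st[i,4]>60]
    for i in ids: print(st[i],c[i].round(1))
    for i in ids:
        ys=range(st[i,1],st[i,1]+st[i,3],6);print([(y,np.nonzero(l[y]==i)[0][[0,-1]].tolist()) for y in ys])
    return p
E
python3 - <<'E'
from rod import *
go((.5377,.0319,.267));rod("r1")
E
```

```text
tcp [ 0.5488 -0.2399  0.2693] tooly yaw 17.5 units [8.75 2.37 0.06] F [ 0.1 -0.1 -1.4] 24.994605984538794
pred axis z off -0.0919 [[256.9 185.1]]
pred axis z off -0.0419 [[256.8 205.3]]
[ 226  215   64   85 4482] [258.2 263.2]
[(215, [276, 279]), (221, [233, 283]), (227, [232, 284]), (233, [230, 285]), (239, [229, 287]), (245, [227, 288]), (251, [226, 289]), (257, [227, 289]), (263, [227, 289]), (269, [227, 289]), (275, [227, 289]), (281, [227, 289]), (287, [227, 289]), (293, [228, 289]), (299, [232, 284])]
```

Request:
carry_out --gripper '[18,18,18,18,18,18,18,18,18,18]' --pt "0.4 0.2 0" --pt "0.9 0.3 0" --pt "1 0.3 0" --pt "1 0.3 0" --pt "1 0.3 0" --pt "1 0.3 0" --pt "1 0.3 0" --pt "1 0.2 0" --pt "0.9 0.17 0" --pt "0.55 0 0" --yaw '[0,0,0,0,0,0,0,0,0,0]'

```text
time: 25.35
tool_pos: [0.5364, 0.0345, 0.2666]
eef_rot: [-0.001, 0.591, 0.807, -0.0]
ft_force: [0.2, 0.4, -0.1]
finger_gap: 0.0263
grasp_force: 25.0
```

Request:
carry_out --gripper '[18,18,18,18,18,18]' --pt "0 0 0.3" --pt "0 0 0.3" --pt "0 0 0.3" --pt "0 0 0" --pt "0 0 0" --pt "0 0 0" --yaw '[0,0,0,0,0,0]'

```text
time: 25.95
tool_pos: [0.5375, 0.0316, 0.2412]
eef_rot: [0.0, 0.592, 0.806, 0.0]
ft_force: [0.3, 0.0, -0.0]
finger_gap: 0.0259
grasp_force: 25.0
```

Run:
```python
from rod import *
go((.5377,.0319,.124));p=rod("r2")
im=load("r2")[1][...,::-1];print(proj(p,[.5377,.0319,.1]))
for y in range(140,226,5): print(y,[tuple(int(v) for v in im[y,x]) for x in range(233,284,5)])
```

```text
tcp [0.5375 0.0316 0.2412] tooly yaw 17.46 units [0.01 0.01 3.91] F [ 0.3  0.  -0. ] 24.994615204632282
pred axis z off -0.0919 [[257.6 186.3]]
pred axis z off -0.0419 [[257.5 206.8]]
[ 226  229   64   71 4062] [258.  266.7]
[(229, [231, 231]), (235, [230, 286]), (241, [229, 287]), (247, [227, 288]), (253, [226, 289]), (259, [226, 289]), (265, [227, 289]), (271, [227, 289]), (277, [227, 289]), (283, [227, 289]), (289, [227, 289]), (295, [229, 287])]
[[257.79864575 171.85218297]]
140 [(254, 253, 252), (254, 253, 253), (254, 253, 253), (254, 253, 252), (254, 252, 252), (254, 253, 252), (254, 252, 251), (254, 252, 252), (236, 229, 225), (176, 169, 164), (179, 170, 166)]
145 [(254, 253, 252), (254, 253, 253), (254, 253, 253), (254, 253, 253), (254, 253, 252), (254, 253, 252), (254, 253, 252), (255, 255, 255), (175, 166, 162), (179, 171, 167), (178, 169, 165)]
150 [(254, 253, 252), (254, 253, 253), (254, 254, 253), (224, 186, 251), (255, 255, 252), (254, 253, 252), (189, 130, 246), (164, 155, 150), (180, 173, 168), (180, 172, 169), (255, 255, 254)]
155 [(254, 253, 253), (255, 255, 253), (
[... 2070 characters left out ...]
10 [(194, 136, 99), (255, 255, 255), (254, 252, 252), (254, 253, 252), (134, 113, 86), (143, 123, 99), (130, 109, 83), (254, 253, 252), (253, 251, 251), (253, 252, 251), (255, 255, 255)]
215 [(206, 147, 105), (86, 92, 129), (87, 88, 121), (86, 88, 121), (93, 97, 133), (93, 98, 134), (91, 96, 131), (84, 86, 121), (82, 85, 119), (79, 82, 117), (199, 142, 104)]
220 [(79, 87, 125), (90, 93, 127), (91, 94, 127), (91, 95, 128), (91, 95, 128), (90, 93, 128), (90, 94, 128), (90, 93, 128), (87, 92, 126), (89, 91, 126), (74, 84, 126)]
225 [(82, 87, 121), (84, 88, 123), (85, 90, 124), (85, 89, 125), (85, 90, 126), (85, 90, 125), (84, 88, 124), (84, 89, 125), (84, 89, 124), (82, 87, 123), (78, 85, 122)]
```

```bash
cat > tip.py <<'E'
from h import *
def tip(tag,new=True):
    if new: p,_=shot("wrist",tag)
    p,im=load(tag);s=env.state();t=s["tool_pos"];T=R.from_quat(np.roll(s["eef_rot"],-1));e=T.as_matrix()
    im=im.astype(int);m=(im[...,0]-im[...,2]>8)&(im[...,1]<170)&(im[...,2]<160)
    m[:,:225]=0;m[:,290:]=0;m[:140]=0;m[216:]=0
    k,l,st,c=cv2.connectedComponentsWithStats(m.astype(np.uint8));i=1+np.argmax(st[1:,4])
    print(st[i]);W=[np.nonzero(l[y]==i)[0][[0,-1]] for y in range(st[i,1],st[i,1]+st[i,3])];print([tuple(map(int,w)) for w in W])
    a=np.linspace(0,2*np.pi,60);C=np.c_[.006*np.cos(a),.006*np.sin(a)]
    for zo in(.0919,):
        P=np.vstack([proj(p,T.apply(np.c_[C,np.full(60,z)])+t) for z in(zo,zo-.05)])
        print("pred: top row",P[:,1].min().round(1),"cols at tip",P[:60,0].min().round(1),P[:60,0].max().round(1))
    return p,t
E
python3 - <<'E'
from tip import *
p,t=tip("r2",False)
# bore in same picture
im=load("r2")[1].astype(int)
for y in range(158,186,3): print(y,"".join("#" if im[y,x].max()<210 else "." for x in range(236,282)))
a=np.linspace(0,2*np.pi,90);P=proj(p,np.c_[.5377+.013*np.cos(a),.0319+.013*np.sin(a),a*0+.1]);print(P.min(0),P.max(0))
E
```

```text
[250 178  18  31 358]
[(256, 259), (254, 262), (253, 263), (252, 264), (251, 264), (252, 264), (251, 265), (251, 264), (251, 265), (251, 265), (251, 265), (251, 265), (251, 265), (251, 265), (251, 266), (251, 267), (251, 266), (251, 266), (250, 265), (250, 265), (250, 265), (250, 266), (250, 266), (250, 266), (250, 266), (250, 266), (250, 266), (251, 266), (250, 265), (251, 265), (252, 264)]
pred: top row 179.0 cols at tip 250.0 265.1
158 .................................####.........
161 ..............################................
164 ...........#######################............
167 ..........#########################...........
170 .........###########################..........
173 ........############################..........
176 .........##########################...........
179 ..........########################............
182 .............###################..............
185 ...............###############................
[243.86612028 158.11205523] [271.7290166  185.28735635]
```

Request:
carry_out --gripper '[18,18,18,18,18,18]' --pt "0 0 0.3" --pt "0 0 0.4" --pt "0 0 0.4" --pt "0 0 0.3" --pt "0 0 0" --pt "0 0 0" --yaw '[0,0,0,0,0,0]'

```text
time: 26.6
tool_pos: [0.5374, 0.032, 0.1989]
eef_rot: [-0.0, 0.591, 0.806, -0.0]
ft_force: [0.6, -0.4, -0.9]
finger_gap: 0.0257
grasp_force: 25.0
```

Run:
```python
from tip import *
go((.5377,.0319,.124));p,t=tip("r3")
im=load("r3")[1].astype(int)
a=np.linspace(0,2*np.pi,90);P=proj(p,np.c_[.5377+.013*np.cos(a),.0319+.013*np.sin(a),a*0+.1]);print(P.min(0),P.max(0))
for y in range(150,215,3): print(y,"".join("#" if im[y,x].max()<210 else "." for x in range(230,290)))
```

```text
tcp [0.5374 0.032  0.1989] tooly yaw 17.5 units [-0.01  0.01  2.5 ] F [ 0.6 -0.4 -0.9] 24.99461139086634
[249 178  18  31 372]
[(256, 259), (254, 262), (253, 263), (252, 264), (251, 264), (251, 264), (251, 265), (250, 265), (250, 265), (250, 265), (250, 265), (250, 265), (250, 265), (250, 265), (250, 265), (250, 266), (250, 266), (250, 266), (249, 266), (250, 266), (250, 266), (250, 266), (250, 266), (250, 266), (250, 266), (250, 266), (250, 266), (251, 266), (250, 265), (251, 265), (252, 265)]
pred: top row 179.3 cols at tip 250.2 265.3
[241.94858901 168.73433346] [273.82264475 199.49931364]
150 .................................................###########
153 .............................................############...
156 .........................................###############....
159 .....................................###############........
162 ....................................##################......
165 .................................#################..........
168 ...............................##################...........
171 .....................####################
[... 229 characters left out ...]
...###############################................
186 .............###############################................
189 .............##############################.................
192 ..............############################..................
195 .................#######################....................
198 ....................####.....########.......................
201 ....................#..##############.......................
204 ......................#############.........................
207 ......................##############........................
210 ......................#############.........................
213 ......................############..........................
```

Request:
carry_out --gripper '[18,18,18,18,18,18,18,18]' --pt "-0.02 0 0.25" --pt "0 0 0.4" --pt "0 0 0.4" --pt "0 0 0.4" --pt "0 0 0.4" --pt "0 0 0.4" --pt "0 0 0.2" --pt "0 0 0" --yaw '[0,0,0,0,0,0,0,0]'

```text
time: 27.45
tool_pos: [0.5371, 0.0315, 0.1245]
eef_rot: [-0.001, 0.591, 0.806, -0.0]
ft_force: [-1.2, 0.5, 0.3]
finger_gap: 0.0257
grasp_force: 25.0
```

Request:
carry_out --gripper '[18,18,18,18,18]' --pt "0 0 0" --pt "0 0 0" --pt "0 0 0" --pt "0 0 0" --pt "0 0 0" --yaw '[0,0,0,0,0]'

```text
time: 27.95
tool_pos: [0.5375, 0.0314, 0.1256]
eef_rot: [0.0, 0.591, 0.806, 0.0]
ft_force: [-0.2, -0.6, -0.4]
finger_gap: 0.0257
grasp_force: 25.0
```

Run:
```python
from h import *
go((.5377,.0319,.124))
p,im=shot("wrist","r4")
a=np.linspace(0,2*np.pi,90);P=proj(p,np.c_[.5377+.013*np.cos(a),.0319+.013*np.sin(a),a*0+.1]);print(P.min(0),P.max(0))
print("rod at .1",proj(p,[.5377,.0319,.1]),"handle underside",.117+env.state()["tool_pos"][2]-.1089)
for y in range(160,240,4): print(y,"".join("#" if im[y,x].max()<120 else "o" if im[y,x].max()<210 else "." for x in range(220,300)))
for c in("scene","side"):
    q,_=shot(c,c+"12");d=env.silhouettes(c,"cover")[:1];print(c,[(round(e["confidence"],2),np.round(e["bbox"],1)) for e in d])
```

```text
tcp [0.5375 0.0314 0.1256] tooly yaw 17.5 units [0.01 0.01 0.05] F [-0.2 -0.6 -0.4] 24.99458862002939
[236.53206348 194.62403568] [279.10395592 234.64063534]
rod at .1 [[257.81786308 214.97828458]] handle underside 0.1336259586572433
160 oooooooooooooooooooooooooooooooooooooooooooooooooooooooooooooooooooooooooooooooo
164 oooooooooooooooooooooooooooooooooooooooooooooooooooooooooooooooooooooooooooooooo
168 oooooooooooooooooooooooooooooooooooooooooooooooooooooooooooooooooooooooooooooooo
172 ....oooooo......oooooooooooooooooooooooooooooooooooooooooooooooooooooooooooooooo
176 oooooooooooooooooooooooooooooooooooooooooooooooooooooooooooooooooooooooooooooooo
180 oooooooooooooooooooooooooooooooooooooooooooooooooooooooooooooooooooooooooooooooo
184 oooooooooooooooooooooooooooooooooooooooooooooooooooooooooooooooooooooooooooooooo
188 ooooo.....oooooooooooooooooooooooooooooooooooooooooooooooooooooooooooooooooooooo
192 ..................oooooooooooooooooooooooooooooooooooooooooooooooooooooooooooooo
196 .................ooooooooooooooooooooooooooooooooooooooooooooooooooooooooooooooo
200 ............
[... 236 characters left out ...]
..
212 .................oooooooooooooooooooooooooooooooooooooooooooooooooooooooooo.....
216 ..............ooooooooooooooooooooooooooooooooooooooooooooooo#o.................
220 ............ooooooooooooooooooooooooooooooooooooooooooooooooooo#................
224 ............ooooooooooooooooooooooooooooooooooooooooooooooooooooo...............
228 ...........ooooooooooooooooooooooooooooooooooooooooooooooooooooo#o..............
232 ..........ooooooooooooooooooooooooooooooooooooooooooooooooooooooo#o.............
236 #########oooooooooooooooooooooooooooooooooooooooooooooooooooooooooo#############
scene [(0.77, array([276.2, 138.2,  18.3,  30.9]))]
side [(0.56, array([258.6, 248.9,  15.9,  32.4]))]
```

```bash
python3 -c "
from station import env
print(env.close_job())"
```

```text
the job is handed in; nothing more can be done
None
```

The job is handed in at about 28 s on the robot's clock; I don't have the verdict. The cover is hanging released on the hook, and the blue stem is still gripped upright in the bore. It is centred to about 1 mm, its tip is about 19 mm clear of the bottom, and the coating's top is about 16 mm below the mouth.

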